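# Set the baby-wash regulator to its mark and lock the child guard over it

## Robot

A 7-joint arm with a two-finger parallel gripper is mounted at the origin on the work surface. World frame = base frame: x ahead of the robot, y to its left, z up, the work surface at z = 0. Lengths are in m, angles in rad, forces in N, time in s.
With the tool pointing down it reaches from about 0.425 to 0.825 m from the base axis. Payload 3.6 kg.
Tool frame: the origin (TCP) lies midway between the tips of the shut fingers; the grasp point (between the pads) lies 19 mm behind it; x points along the fingers, y is the direction in which the jaws open and shut, and the axes are right-handed (so a half turn about x gives the same grasp; the last joint's range is limited). The gripper opens to 93 mm and grips with 3 to 60 N. Pads are 15 mm wide; open, the fingers measure 128 mm over their backs; the gripper's body (75 mm by 188 mm) begins 65 mm behind the grasp point.
Start: joints at [1.167, 0.615, -0.013, 1.423, 0.008, 1.103, -0.04], TCP at [0.239, -0.604, 0.219] pointing down, gripper open.
Joint ranges: [-3.12, 3.12], [-0.3, 2.06], [-1.34, 1.32], [0.26, 2.42], [-1.36, 4.5], [0.01, 1.98], [-2.84, 2.84]. Speed limits (rad/s): [2.79, 2.79, 3.14, 3.14, 3.14, 3.14, 3.14].

## Interface

Orientations are given as a 3x3 rotation matrix whose columns are the frame's x, y, z axes.
In Python, from workcell import monitor, read_camera, camera_info, sign_off gives the robot as it stands.
- The arm moves only by the tool carry_out, never from a script. Its argument "targets" is a list of rows, each a list of 3 entries, a list of its own where there are three numbers: the shift along the tool's x, y, z in m, then the turn, a rotation vector about the tool's x, y, z in rad, then the finger opening in m, from 0 to 0.093. A call has 1 to 12 rows; each row shifts and turns the commanded pose from where the row before left it, along the tool's axes as they then stand; what a row does not reach is not made up. A row lasts 1/12 s, in which the tool goes at most 41.7 mm and 7.16 degrees, less where a joint would pass 70% of its speed; a pose out of reach is approached as far as the arm can. A call with a gripper value outside its range is refused whole. The fingers move at their own pace and stop on an object; the grip force is fixed at half the most. Time passes only in rows, so rows that do not move let the fingers close. It gives the time, the measured TCP pose, the force and the opening at its end, in the units of the state.
- monitor.get_obs(): the state, without advancing time (a new reading comes with each control period).
- read_camera(name): name is "scene" or "side" or "wrist"; returns the picture (480x640x3 uint8, red, green, blue); there is no depth.
- camera_info(name): a dict with "camera_matrix" (3x3 intrinsics, pixels), "k1" (the pictures are not rectified: a ray, as slopes to the right and down, at radius r is drawn at 1 + k1 r^2 times it, then the intrinsics apply), "extrinsics" (4x4, takes a point from camera to world coordinates). Camera axes: x right, y down, z forward; pixel columns grow to the right and rows downward; lengths in m; the calibration is good to about 2 mm. A picture is of the moment at which its call begins: read the wrist's pose just before it. camera_info takes no time and is no camera call; for the wrist camera it gives the pose at the moment of the call.
- sign_off(): hands the job in, once; it reports no verdict.
The state is a dict: "clock": time; "joint_positions": joint angles; "qvel": joint speeds; "tau": joint torques, N m; "eef_pos": TCP position; "orientation": TCP orientation; "force": force on the tool from outside, world axes, zero at the start; "ft_torque": the same for the moment, N m; "grip_width": finger opening in m.
Only numpy, scipy, OpenCV 4.12 (cv2) and the standard library are available. Lean on these libraries where they do the work, as an engineer would, in place of code of your own. Each camera call takes 0.05 s, during which the arm holds its last target. There are 200 camera calls.

## Task

Make the baby-wash regulator child-safe: swing the red clamp lever all the way over to free the blue sliding guard, and turn the orange regulator knob so that its pointer is on the green mark of the dial while the knob is still uncovered. Then, with the pointer still on the mark, slide the guard fully home over the knob and swing the red clamp lever all the way back to lock it there. Leave the baby things and the other things standing around where they are.

Things in the scene. Friction and masses are not known exactly. Their poses are not given: they have to be found in the camera images.
- regulator: Regulator unit, fixed to the ledge: white deck plate, top 20 mm above the ledge, spanning x -0.080..0.155, y -0.170..0.160 in its own frame (pipe stubs on to y -0.208). Origin at ledge height, z up. In this frame the knob axis is at x 0, y -0.085; the guard slides along y centred on x 0; the clamp pivot is at x 0.105, y -0.020. Rails 8 mm high at x +-0.0645.
- dial: Black dial disc, radius 52 mm, 3 mm thick, fixed on the deck under the knob; origin on the knob axis at deck height. Its green mark (11 mm wide, radius 39 to 52 mm) lies along the dial's own -y. The dial's yaw relative to the regulator varies and equals the knob joint value at which the pointer is on the mark.
- knob (a joint): Orange knob, rad, anticlockwise from above positive, limits -1.35..1.35; starts at 0.85..1.3, past the mark. At 0 its pointer points along the regulator's -y, at +1.35 nearly along +x. Stiff (0.10 N m), stays where left. Upright wing 14 mm thick, deck + 10 to + 38 mm, reaching 42 mm from the axis at the pointer and 30 mm at the tail, on a hub of radius 19 mm up to deck + 24 mm. Push or pinch it.
- pointer_tip (a point): Top of the knob's pointer end (the end with the white stripe on top): 42 mm from the knob axis, 38 mm above the deck.
- guard (a joint): Blue sliding guard with clear roof, m along the regulator's -y, limits -0.03..0.13. 0.13 = fully home: centred over the knob, at its end stop. Starts parked at -0.03..0. 118 (x) x 112 (y) mm, roof top 51 mm above the deck, open below and at its -y end, so it clears the knob at any angle. 2.5 N friction, stays where left. The bolt, when out, stops it after a few mm.
- guard_rib (a point): Top centre of the upright rib across the guard's roof, over the guard's centre: rib 70 mm along x, 12 mm thick along y, from 49 to 69 mm above the deck. Push it sideways or pinch it.
- clamp (a joint): Red clamp lever, rad, clockwise from above positive, limits 0..1.4. 0 = locked (bolt out across the guard's path), 1.4 = free (the guard passes from 1.25 on). Starts at 0. At 0 the lever points 0.7 rad anticlockwise of the regulator's +x, at 1.4 0.7 rad clockwise of it. Stiff (0.08 N m), stays where left. The bolt comes out again only with the guard home (within 3 mm) or parked.
- clamp_tip (a point): Top of the clamp lever's outer end: 60 mm from its pivot, 34 mm above the deck. Lever bar 14 mm thick, from deck + 14 to + 34 mm; hub of radius 18 mm at the pivot, top 38 mm above the deck. It drives a steel bolt 12 mm wide along the regulator's line y = -0.020, which enters the guard's path from the +x side.
- jar: Glass baby jar, 60 mm diameter, 85 mm high, loose; bystander. Origin under its centre.
- bowl: White ceramic bowl, 116 mm diameter, 48 mm high, loose; bystander. Origin under its centre.
- wand: Wooden rattle wand, 170 mm long, head 42 mm across, lying beyond the regulator along its own x; loose bystander. Origin on the ledge under its middle.
- teether: Green leaf teether, about 120 mm long, 12 mm thick, loose in the blue organiser; bystander. Origin under its middle.
- ring: Orange ring, 76 mm diameter, 14 mm high, loose in the blue organiser; bystander. Origin under its centre.
- tumbler: Yellow plastic tumbler, 70 mm diameter, 90 mm high, loose; bystander. Origin under its centre.
- soap: Green soap bottle, 64 mm diameter, 160 mm high, loose; bystander. Origin under its centre.
- organiser: Blue plastic organiser, fixed, 170 (x) x 260 (y) x 75 mm, open at the top, with a clamp block at its -y end. Origin under its centre.

How it is judged:
On the way, in this order (a step that is already met when the one before it is completed fails the run):
1. The knob's pointer is on the green mark while the guard is still off the knob (angle between the y axis of pointer_tip and the y axis of dial, either way round below 0.12 rad and value of joint guard below 0.02 m), for 0.2 s.
2. The guard is fully home over the knob, the pointer still on the mark and the clamp still free (value of joint guard above 0.126 m and angle between the y axis of pointer_tip and the y axis of dial, either way round below 0.12 rad and value of joint clamp above 1.1 rad), for 0.2 s.
At the end, for the whole second after the job is handed in: The pointer is within 0.12 rad (7 degrees) of the green mark, the guard is within 4 mm of fully home over the knob, the clamp lever is within 0.15 rad of its locked stop, and all are at rest (angle between the y axis of pointer_tip and the y axis of dial, either way round below 0.12 rad and value of joint guard above 0.126 m and value of joint clamp below 0.15 rad and velocity of joint guard below 0.005 m/s and velocity of joint clamp between -0.05 and 0.05 rad/s); the robot touches nothing.
It fails at once if A bystander (jar, bowl, wand, teether, ring, tumbler, soap bottle) is moved by more than 20 mm (distance of any of jar, bowl, wand, teether, ring, tumbler, soap from where it was at the start of the episode above 0.02 m).
It also fails if it takes over 72 s, if anything falls off the work surface, if the arm or the gripper's body presses on something with over 40 N, if the wrist force passes 120 N, or if a joint passes its speed limit or range.

## Working session

There is one attempt and no reset: what is moved stays moved. The work goes in short steps, Python scripts to look and compute and a tool call to move; the robot and the scene stay as the last step left them, time stands still between calls to the robot, and variables do not carry over. Pictures are saved under pics/ and viewed, on a budget of 10 in all, crops included, one or two more only if the job needs it, and the job is handed in when it is done.

Besides the shell and the picture viewer there is one more tool, called as name(argument=value, ...) on one line, values as JSON. carry_out: Moves the arm, as the interface text tells. Its arguments: {"type":"object","properties":{"targets":{"type":"array"}},"required":["targets"]}

```bash
ls; mkdir -p pics; python3 - <<'E'
from workcell import monitor, read_camera, camera_info
import cv2
o=monitor.get_obs(); print(o)
for n in("scene","side"):
    cv2.imwrite(f"pics/{n}0.png",read_camera(n)[:,:,::-1]); c=camera_info(n); print(n,c)
print(camera_info("wrist"))
E
```

```text
pics
{'clock': 0.0, 'joint_positions': array([ 1.16748585,  0.61590913, -0.01261814,  1.42486639,  0.00811924,
        1.10342308, -0.04040324]), 'qvel': array([ 1.19679678e-03,  5.53761280e-05,  2.26624010e-04, -3.76086561e-04,
        1.23578137e-03,  1.72367966e-04, -6.63211999e-04]), 'tau': array([-1.01550713e-04, -4.58935404e+01,  2.09015650e-01, -1.65744853e+01,
       -6.10950356e-02,  2.05650763e-02,  2.52703167e-04]), 'eef_pos': array([ 0.23888601, -0.60366366,  0.21749851]), 'orientation': array([[-9.89498162e-04,  3.68023368e-01, -9.29816015e-01],
       [ 2.35606079e-03, -9.29813031e-01, -3.68024695e-01],
       [-9.99996735e-01, -2.55486281e-03,  5.29628591e-05]]), 'force': array([-0.07687879,  0.26568086, -0.51268692]), 'ft_torque': array([-0.02797461,  0.00498891,  0.02122341]), 'grip_width': 0.09286048863218847}
scene {'camera_matrix': array([[587.29140547,   0.        , 317.82413221],
       [  0.        , 587.29140547, 239.76315064],
       [  0.        ,   0.        ,   1.        ]]), 'k1': -0.11193029088046756, 'extrinsics': array([[-0.65261326,  0.42197683, -0.62
[... 433 characters left out ...]
[[ 0.86178883, -0.37952063,  0.33657704,  0.0710351 ],
       [-0.50715736, -0.65842928,  0.55611356, -0.97030883],
       [ 0.01055562, -0.64994998, -0.75990368,  1.28446708],
       [ 0.        ,  0.        ,  0.        ,  1.        ]])}
{'camera_matrix': array([[401.37071613,   0.        , 316.08289576],
       [  0.        , 401.37071613, 235.14229179],
       [  0.        ,   0.        ,   1.        ]]), 'k1': -0.02610101202052689, 'extrinsics': array([[ 0.36808142, -0.89888286, -0.23775128,  0.30300846],
       [-0.9297872 , -0.35678774, -0.09054425, -0.57744301],
       [-0.00343807,  0.25438575, -0.96709672,  0.38373413],
       [ 0.        ,  0.        ,  0.        ,  1.        ]])}
```

View pics/scene0.png

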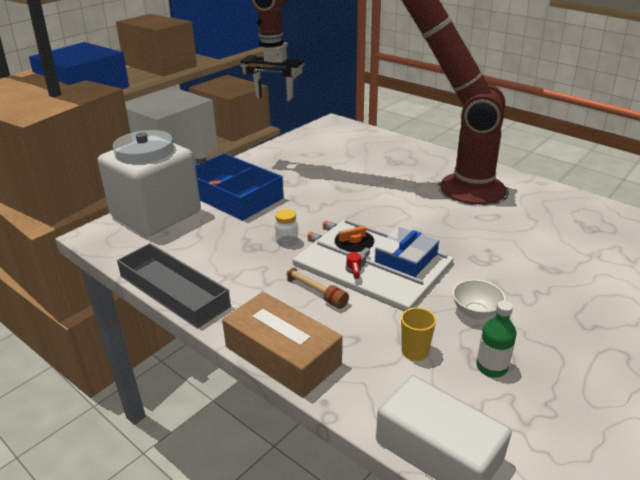

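View pics/side0.png

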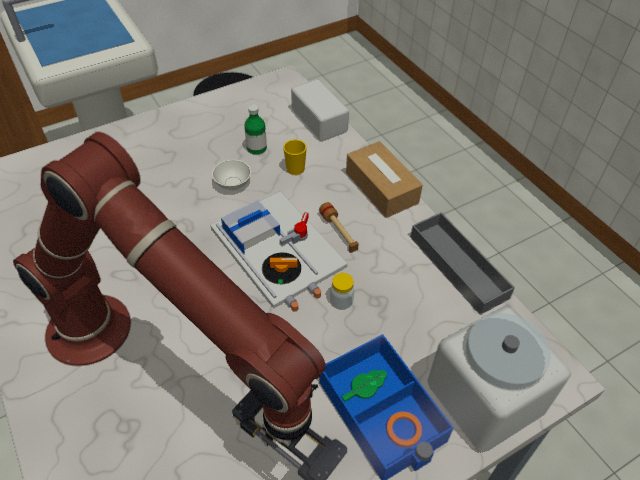

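Scene view: dial at (355,240), clamp (355,262), guard (408,252), jar (287,228). Side view: dial at (282,267), clamp hub (301,229), guard (251,223), jar (342,291). I'll zoom both.

```bash
cat > h.py <<'E'
import numpy as np, cv2
from workcell import monitor, read_camera, camera_info
def ray(c,u,v):
    K=c["camera_matrix"]; p=cv2.undistortPoints(np.array([[[u,v]]],float),K,np.array([c["k1"],0,0,0.]))[0,0]
    E=c["extrinsics"]; return E[:3,3],E[:3,:3]@np.array([p[0],p[1],1])
def plane(c,u,v,z):
    o,d=ray(c,u,v); return o+d*(z-o[2])/d[2]
def proj(c,P):
    E=c["extrinsics"]; r=E[:3,:3].T; t=-r@E[:3,3]
    return cv2.projectPoints(np.atleast_2d(np.array(P,float)),cv2.Rodrigues(r)[0],t,c["camera_matrix"],np.array([c["k1"],0,0,0.]))[0][:,0]
E
python3 - <<'E'
import cv2,numpy as np
a=cv2.imread("pics/side0.png")[180:320,200:365]; b=cv2.imread("pics/scene0.png")[210:310,270:470]
a=cv2.resize(a,None,fx=3.4,fy=3.4,interpolation=2)
b=cv2.resize(b,None,fx=4,fy=4,interpolation=2)
cv2.imwrite("pics/a.png",cv2.resize(cv2.imread("pics/side0.png")[180:320,200:365],None,fx=4,fy=4,interpolation=2));cv2.imwrite("pics/b.png",b)
E
```

```text
(no output)
```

View pics/a.png

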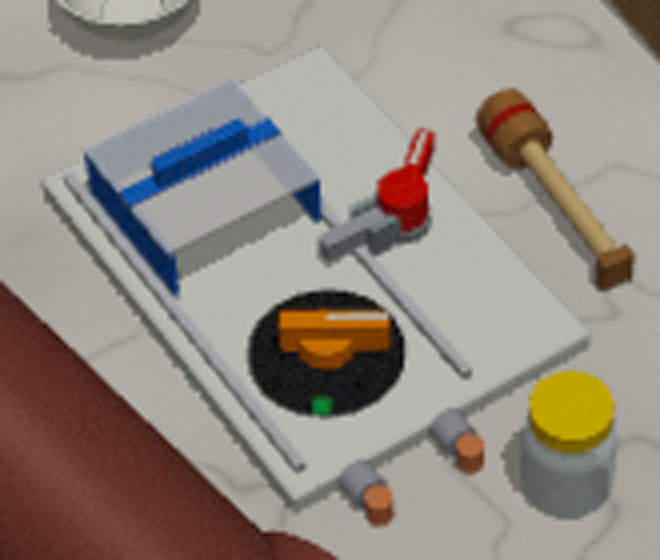

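View pics/b.png

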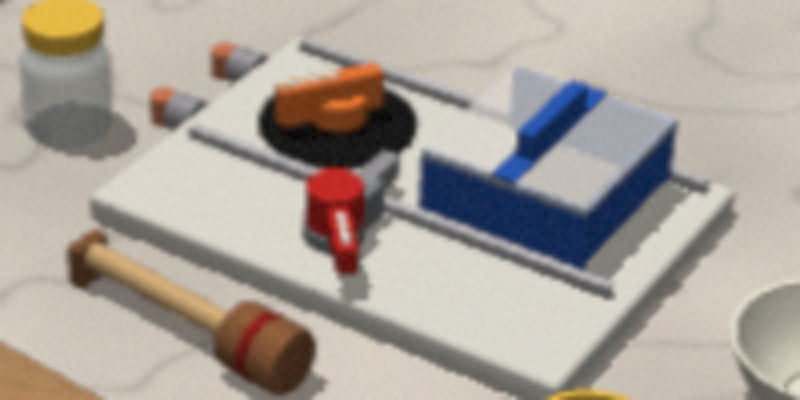

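Side crop: deck corners (588,338), (293,495), (44,183), (322,47), green mark (322,405), pointer stripe end (388,317). Scene crop: deck corners (300,42), (93,203), (555,388), (733,193). I'll fit the pose from these.

```bash
python3 - <<'E'
from h import *
from scipy.optimize import least_squares
cs,cd=camera_info("scene"),camera_info("side")
S=lambda p:np.array(p,float)/4+[200,180]; C=lambda p:np.array(p,float)/4+[270,210]
L=np.array([[.155,-.17,.02],[-.08,-.17,.02],[-.08,.16,.02],[.155,.16,.02]])
ps=S([[588,338],[293,497],[44,183],[322,47]]); pc=C([[93,203],[300,42],[733,193],[555,388]])
def T(q,P):
    c,s=np.cos(q[2]),np.sin(q[2]); P=np.atleast_2d(P).astype(float); return P@np.array([[c,-s,0],[s,c,0],[0,0,1]]).T+[q[0],q[1],0]
f=lambda q:np.r_[(proj(cd,T(q,L))-ps).ravel(),(proj(cs,T(q,L))-pc).ravel()]
w=[plane(cd,*p,.02) for p in ps]; print(np.round(w,3)); print(np.round([plane(cs,*p,.02) for p in pc],3))
c=np.mean(w,0); y=np.arctan2(*(w[0]-w[1])[[1,0]])
r=least_squares(f,[c[0],c[1],y]);q=r.x;print("pose",q,np.round(r.fun,1))
np.save("q.npy",q)
inv=lambda P:np.round((np.array(P)-[q[0],q[1],0])@T([0,0,q[2]],np.eye(3)).T.T if 0 else T([0,0,-q[2]],np.array(P)-[q[0],q[1],0])[0],4)
print("dial",inv(plane(cd,*S([327,352]),.023)))
g=inv(plane(cd,*S([322,405]),.0235)); print("green",g, "ang",np.arctan2(g[0],-(g[1]+.085)))
for p in([388,316],[281,314]): print("wing",inv(plane(cd,*S(p),.058)))
print("rib ends side",inv(plane(cd,*S([155,163]),.089)),inv(plane(cd,*S([243,124]),.089)))
print("clamp tip",inv(plane(cd,*S([424,132]),.054)), "hub",inv(plane(cd,*S([403,187]),.058)))
for n,p,z in(("jar",[570,400],.085),("wandhead",[512,120],.03)): print(n,plane(cd,*S(p),z),inv(plane(cd,*S(p),z)))
print("tumbler",inv(plane(cd,295,145,.09)),"bowl",inv(plane(cd,231,170,.048)))
for n,P in (("knob",[0,-.085,.058]),("clamp piv",[.105,-.02,.054]),("rib0",[0,.045,.089])):
    print(n,T(q,P)[0],np.linalg.norm(T(q,P)[0,:2]))
E
```

```text
[[ 0.645 -0.158  0.02 ]
 [ 0.418 -0.173  0.02 ]
 [ 0.39   0.147  0.02 ]
 [ 0.62   0.169  0.02 ]]
[[ 0.658 -0.141  0.02 ]
 [ 0.428 -0.162  0.02 ]
 [ 0.398  0.157  0.02 ]
 [ 0.626  0.176  0.02 ]]
pose [0.48340327 0.00322127 0.08172457] [ 1.1 -2.1 -0.2  0.  -1.1 -2.1  0.3 -1.8 -1.9 -2.9 -0.8 -2.8  1.3 -1.5
  0.1 -0.3]
dial [-0.0012 -0.0877  0.023 ]
green [-0.0274 -0.1225  0.0235] ang -0.6310125246738896
wing [ 0.0336 -0.109   0.058 ]
wing [-0.0223 -0.0683  0.058 ]
rib ends side [-0.0347  0.0661  0.089 ] [0.0318 0.0633 0.089 ]
clamp tip [0.1462 0.0151 0.054 ] hub [ 0.1038 -0.0219  0.058 ]
jar [ 0.5805903  -0.23542116  0.085     ] [ 0.0774 -0.2458  0.085 ]
wandhead [0.69850858 0.02866957 0.03      ] [0.2165 0.0078 0.03  ]
tumbler [0.2563 0.2345 0.09  ] bowl [0.0643 0.2892 0.048 ]
knob [ 0.49034212 -0.08149503  0.058     ] 0.49706824399141175
clamp piv [ 0.58968549 -0.00814045  0.054     ] 0.5897416762938145
rib0 [0.47972975 0.04807108 0.089     ] 0.4821322055985061
```

```bash
python3 - <<'E'
from h import *
from scipy.optimize import least_squares
cs,cd=camera_info("scene"),camera_info("side")
S=lambda p:np.array(p,float)/4+[199.6,179.6]; C=lambda p:np.array(p,float)/4+[269.6,209.6]
L=np.array([[.155,-.17,.02],[-.08,-.17,.02],[-.08,.16,.02],[.155,.16,.02],[0,-.085,.023],[.105,-.02,.058]])
ps=S([[588,338],[293,497],[44,183],[322,47],[327,352],[403,185]]); pc=C([[93,203],[300,42],[733,193],[555,388],[338,115],[335,185]])
def T(q,P):
    c,s=np.cos(q[2]),np.sin(q[2]); P=np.atleast_2d(P).astype(float); return P@np.array([[c,-s,0],[s,c,0],[0,0,1]]).T+[q[0],q[1],q[3]]
f=lambda q:np.r_[(proj(cd,T(q,L))-ps).ravel(),(proj(cs,T(q,L))-pc).ravel()]
r=least_squares(f,[.48,0,.08,0.]);q=r.x;print("pose",q,np.round(r.fun,1))
np.save("q.npy",q)
E
```

```text
pose [ 0.48246157  0.00293574  0.08271992 -0.00305871] [ 1.2 -0.9  0.1  1.3 -0.8 -0.7  0.5 -0.5  0.   0.4  0.1  1.2 -1.3 -1.6
 -0.3 -1.6  1.6 -0.3  0.7  0.9  0.3  2.   0.2  0.5]
```

carry_out(targets=[[[0,0,0],[-0.116,0,0],0],[[0,0,0],[-0.116,0,0],0],[[0,0,0],[-0.116,0,0],0],[[0,0,0],[-0.116,0,0],0],[[0,0,0],[-0.116,0,0],0],[[0,0,0],[-0.116,0,0],0],[[0,0,0],[-0.116,0,0],0],[[0,0,0],[-0.116,0,0],0],[[0,0,0],[-0.116,0,0],0],[[0,0,0],[-0.116,0,0],0],[[0,0,0],[-0.116,0,0],0]])

```text
clock: 1.02
eef_pos: [0.2388, -0.604, 0.218]
orientation: [[-0.001, 0.996, 0.088], [0.001, 0.088, -0.996], [-1.0, -0.001, -0.001]]
force: [0.4, -0.6, 0.6]
grip_width: 0.024
```

carry_out(targets=[[[0,0.0184,-0.0327],[0,0,0],0],[[0,0.0184,-0.0327],[0,0,0],0],[[0,0.0184,-0.0327],[0,0,0],0],[[0,0.0184,-0.0327],[0,0,0],0],[[0,0.0184,-0.0327],[0,0,0],0],[[0,0.0184,-0.0327],[0,0,0],0],[[0,0.0184,-0.0327],[0,0,0],0],[[0,0.0184,-0.0327],[0,0,0],0],[[0,0.0184,-0.0327],[0,0,0],0]])

```text
clock: 1.77
eef_pos: [0.3802, -0.2957, 0.2185]
orientation: [[-0.001, 0.997, 0.082], [0.0, 0.082, -0.997], [-1.0, -0.0, -0.0]]
force: [0.3, 0.1, -0.6]
grip_width: 0.0003
```

carry_out(targets=[[[0,0.0184,-0.0327],[0,0,0],0],[[0,0.0184,-0.0327],[0,0,0],0],[[0,0.0184,-0.0327],[0,0,0],0],[[0,0.0184,-0.0327],[0,0,0],0],[[0,0.0184,-0.0327],[0,0,0],0],[[0,0.0184,-0.0327],[0,0,0],0],[[0,0.0184,-0.0327],[0,0,0],0],[[0,0.0184,-0.0327],[0,0,0],0],[[0,0.0184,-0.0327],[0,0,0],0],[[0,0,0],[0,0,0],0],[[0,0,0],[0,0,0],0]])

```text
clock: 2.68
eef_pos: [0.5211, 0.0123, 0.2183]
orientation: [[-0.001, 0.996, 0.088], [0.001, 0.088, -0.996], [-1.0, -0.001, -0.001]]
force: [-0.6, -1.4, -0.2]
grip_width: 0.0005
```

```bash
python3 - <<'E'
from h import *
o=monitor.get_obs(); print(o["eef_pos"],o["orientation"].round(3),o["joint_positions"].round(2),o["clock"])
c=camera_info("wrist"); im=read_camera("wrist")[:,:,::-1]; cv2.imwrite("pics/w1.png",im); np.save("w1.npy",c,allow_pickle=True)
E
```

```text
[0.52110636 0.01226484 0.21831154] [[-0.001  0.996  0.088]
 [ 0.001  0.088 -0.996]
 [-1.    -0.001 -0.001]] [ 0.26  0.45 -0.47  1.78  0.24  0.96 -0.22] 2.6833
```

View pics/w1.png

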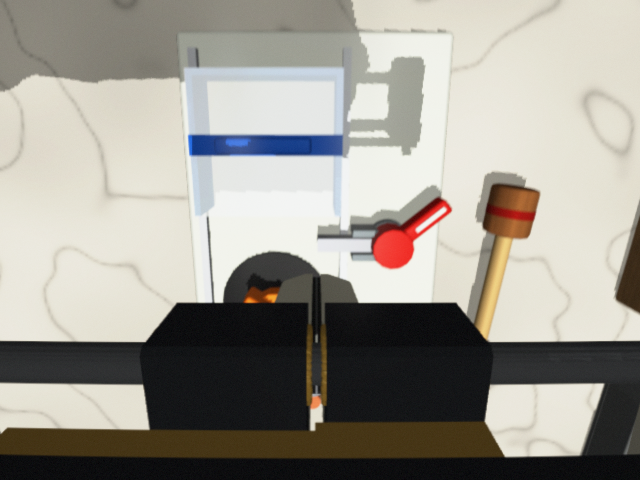

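Wrist view: hub top (394,248), lever end (447,205), far deck corners (180,35) and (452,33). The rib runs x 227–310 at row 145. The knob is hidden behind the fingers.

```bash
cat >> h.py <<'E'
def T(q,P):
    c,s=np.cos(q[2]),np.sin(q[2]); return np.atleast_2d(np.array(P,float))@np.array([[c,-s,0],[s,c,0],[0,0,1]]).T+[q[0],q[1],0]
def inv(q,P):
    return T([0,0,-q[2]],np.array(P)-[q[0],q[1],0])[0].round(4)
def go(q,P):
    "tool-axis shift to regulator point P (x,y, world z)"
    o=monitor.get_obs(); return (o["orientation"].T@(T(q,P)[0]-o["eef_pos"])).round(4)
E
python3 - <<'E'
from h import *
q=np.load("q.npy"); c=np.load("w1.npy",allow_pickle=True).item()
for n,p,z in(("hub",(394,247),.058),("tip",(447,205),.054),("c-+",(180,35),.02),("c++",(452,33),.02),("rib",(235,137),.089),("rib",(310,137),.089),("wandhead",(511,210),.03),("tcp proj",(317,277),.2183)):
    w=plane(c,*p,z); print(n,w.round(4),inv(q,w))
print(proj(c,T(q,[[.105,-.02,.058],[-.08,.16,.02],[.155,.16,.02]])))
print(go(q,[.147,.055,.2]),go(q,[.147,.055,.037]))
E
```

```text
hub [ 0.5876 -0.0064  0.058 ] [ 0.104 -0.018  0.058]
tip [0.6278 0.0327 0.054 ] [0.1473 0.0176 0.054 ]
c-+ [0.3929 0.1509 0.02  ] [-0.0771  0.1548  0.02  ]
c++ [0.6196 0.1723 0.02  ] [0.1507 0.1575 0.02  ]
rib [0.4558 0.0735 0.089 ] [-0.0207  0.0725  0.089 ]
rib [0.5094 0.0781 0.089 ] [0.0331 0.0727 0.089 ]
wandhead [0.6948 0.0297 0.03  ] [0.2138 0.0091 0.03  ]
tcp proj [0.5194 0.0208 0.2183] [0.0383 0.0147 0.2183]
[[395.08715534 249.24169938]
 [176.06226106  28.31977484]
 [457.36632821  29.84449558]]
[ 0.0179  0.1085 -0.0514] [ 0.1809  0.1088 -0.0514]
```

carry_out(targets=[[[0,0.0271,-0.0129],[0,0,0],0],[[0,0.0271,-0.0129],[0,0,0],0],[[0,0.0271,-0.0129],[0,0,0],0],[[0,0.0271,-0.0129],[0,0,0],0],[[0.03,0,0],[0,0,0],0],[[0.03,0,0],[0,0,0],0],[[0.03,0,0],[0,0,0],0],[[0.03,0,0],[0,0,0],0],[[0.03,0,0],[0,0,0],0],[[0.03,0,0],[0,0,0],0],[[0,0,0],[0,0,0],0],[[0,0,0],[0,0,0],0]])

```text
clock: 3.73
eef_pos: [0.6235, 0.067, 0.0374]
orientation: [[-0.004, 0.997, 0.079], [-0.002, 0.079, -0.997], [-1.0, -0.004, 0.002]]
force: [0.3, 0.4, 0.9]
grip_width: 0.0007
```

carry_out(targets=[[[0,0,0.008],[0,0,0],0],[[0,0,0.008],[0,0,0],0],[[0,0,0.008],[0,0,0],0],[[0,0,0.008],[0,0,0],0],[[0,0,0.008],[0,0,0],0],[[0,0,0.008],[0,0,0],0],[[0,0,0.008],[0,0,0],0],[[0,0,0.008],[0,0,0],0],[[0,0,0.006],[0,0,0],0],[[0,0,0],[0,0,0],0]])

```text
clock: 4.57
eef_pos: [0.6349, -0.0002, 0.041]
orientation: [[0.01, 0.997, 0.08], [0.002, 0.08, -0.997], [-1.0, 0.01, -0.002]]
force: [3.2, 2.1, 0.9]
grip_width: 0.0006
```

```bash
python3 - <<'E'
from h import *
q=np.load("q.npy"); o=monitor.get_obs(); print(inv(q,o["eef_pos"]),o["force"],o["orientation"].round(3))
c=camera_info("wrist"); im=read_camera("wrist")[:,:,::-1]; cv2.imwrite("pics/w2.png",im)
im2=read_camera("side")[:,:,::-1]; cv2.imwrite("pics/s2.png",im2)
a=cv2.resize(im2[180:320,200:365],None,fx=3.2,fy=3.2,interpolation=2)
cv2.imwrite("pics/m2.png",a)
E
```

```text
[ 0.1517 -0.0158  0.041 ] [3.1600966  2.09144719 0.88390196] [[ 0.01   0.997  0.08 ]
 [ 0.002  0.08  -0.997]
 [-1.     0.01  -0.002]]
```

View pics/m2.png

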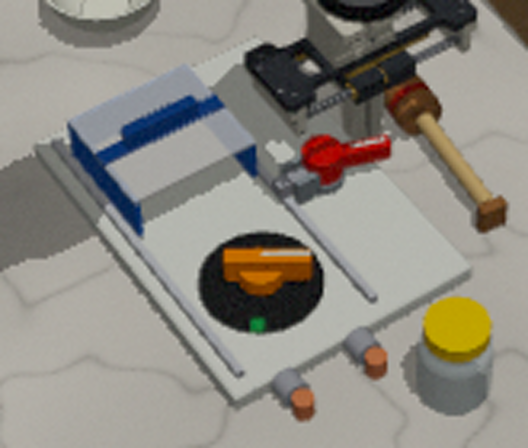

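The lever (side crop hub (325,160), tip (388,147)) is past halfway and needs about 12 mm more push.

carry_out(targets=[[[0,-0.002,0.004],[0,0,0],0],[[0,-0.002,0.004],[0,0,0],0],[[0,-0.002,0.004],[0,0,0],0],[[0,0,0.004],[0,0,0],0],[[0,0,0],[0,0,0],0],[[0,0,0],[0,0,0],0]])

```text
clock: 5.17
eef_pos: [0.6295, -0.0102, 0.0404]
orientation: [[0.009, 0.996, 0.085], [0.009, 0.085, -0.996], [-1.0, 0.01, -0.008]]
force: [4.7, 8.7, -1.0]
grip_width: 0.0001
```

carry_out(targets=[[[0,0,0.003],[0,0,0],0],[[0,0,0.003],[0,0,0],0],[[0,0,0],[0,0,0],0],[[0,0,0],[0,0,0],0]])

```text
clock: 5.5
eef_pos: [0.6295, -0.0106, 0.0405]
orientation: [[0.009, 0.996, 0.088], [0.016, 0.088, -0.996], [-1.0, 0.01, -0.015]]
force: [5.9, 14.8, -2.1]
grip_width: 0.0004
```

```bash
python3 - <<'E'
from h import *
q=np.load("q.npy"); o=monitor.get_obs(); print(inv(q,o["eef_pos"]),o["force"],o["orientation"].round(3))
c=camera_info("side"); im=read_camera("side"); h=cv2.cvtColor(im,cv2.COLOR_RGB2HSV)
im0=cv2.cvtColor(cv2.imread("pics/s2.png"),cv2.COLOR_BGR2HSV)
for H in (im0,h):
    m=((H[...,0]<4)|(H[...,0]>176))&(H[...,1]>190)&(H[...,2]>120); m[:200]=0;m[260:]=0;m[:,:280]=0;m[:,345:]=0
    v,u=np.nonzero(m); i=np.argmax(u); print(len(u),u.mean(),v.mean(),"tip px",u[i],v[u>=u[i]-2].mean())
    w=inv(q,plane(c,u[i],v[u>=u[i]-2].mean(),.046)); print(w,"ang",np.arctan2(w[1]+.02,w[0]-.105))
E
```

```text
[ 0.1454 -0.0257  0.0405] [ 5.86548447 14.78514712 -2.08441403] [[ 0.009  0.996  0.088]
 [ 0.016  0.088 -0.996]
 [-1.     0.01  -0.015]]
111 304.6126126126126 226.27927927927928 tip px 325 208.5
[0.2048 0.0052 0.046 ] ang 0.24733492643822225
63 306.58730158730157 228.8095238095238 tip px 321 230.0
[ 0.1493 -0.054   0.046 ] ang -0.6546038044240435
```

The force rose to 15 N with no motion and the lever reads about -0.65 rad, so it is at its stop. I'll retract and view the knob.

carry_out(targets=[[[0,0,-0.015],[0,0,0],0],[[0,0,-0.012],[0,0,0],0],[[-0.03,0,0],[0,0,0],0],[[-0.035,0,0],[0,0,0],0],[[-0.035,0,0],[0,0,0],0],[[-0.035,0,0],[0,0,0],0],[[-0.02,-0.025,0.025],[0,0,0],0.05],[[0,-0.025,0.025],[0,0,0],0.05],[[0,-0.025,0.025],[0,0,0],0.05],[[0,-0.025,0.025],[0,0,0],0.05],[[0,-0.025,0.025],[0,0,0],0.05],[[0,-0.02,0.02],[0,0,0],0.05]])

```text
clock: 6.55
eef_pos: [0.4866, -0.1554, 0.1929]
orientation: [[-0.007, 0.997, 0.079], [-0.003, 0.079, -0.997], [-1.0, -0.007, 0.002]]
force: [-0.6, 0.3, 0.7]
grip_width: 0.0361
```

```bash
python3 - <<'E'
from h import *
q=np.load("q.npy"); o=monitor.get_obs(); print(inv(q,o["eef_pos"]),o["eef_pos"],o["force"],o["orientation"].round(3))
c=camera_info("wrist"); im=read_camera("wrist")[:,:,::-1]; cv2.imwrite("pics/w3.png",im); np.save("w3.npy",c,allow_pickle=True)
E
```

```text
[-0.0089 -0.1581  0.1929] [ 0.48664566 -0.15538346  0.19291964] [-0.56475794  0.33093464  0.74853129] [[-0.007  0.997  0.079]
 [-0.003  0.079 -0.997]
 [-1.    -0.007  0.002]]
```

View pics/w3.png

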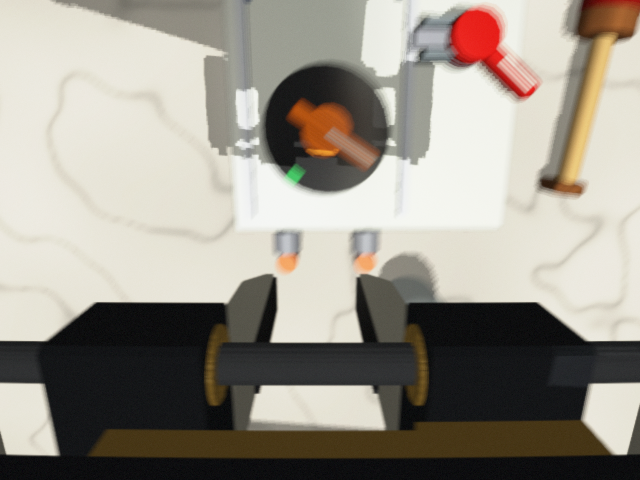

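Wrist view: dial centre (326,128), green mark (295,175), pointer end (372,160), tail (297,108), clamp lever swung over (477,35)→(528,88).

```bash
python3 - <<'E'
from h import *
q=np.load("q.npy"); c=np.load("w3.npy",allow_pickle=True).item()
w={}
for n,p,z in(("dial",(326,128),.023),("green",(295,174),.023),("tip",(371,159),.058),("tail",(297,108),.058),("hub",(477,35),.058),("ctip",(528,88),.054),("c--",(236,230),.02),("c+-",(502,227),.02)):
    w[n]=plane(c,*p,z); print(n,w[n].round(4),inv(q,w[n]))
f=lambda a,b:(w[b]-w[a])[:2]
d=f("dial","green");k=f("tail","tip");A=lambda v:np.arctan2(v[1],v[0])
print("world ang mark",A(d),"pointer",A(k),"turn",A(d)-A(k),"clamp",A(f("hub","ctip"))-q[2])
print(go(q,[0,-.085,.1]),go(q,[0,-.085,.047]))
E
```

```text
dial [ 0.4863 -0.0826  0.023 ] [-0.0032 -0.0856  0.023 ]
green [ 0.4637 -0.1216  0.023 ] [-0.0289 -0.1226  0.023 ]
tip [ 0.5208 -0.1022  0.058 ] [ 0.0295 -0.1079  0.058 ]
tail [ 0.4639 -0.0705  0.058 ] [-0.0246 -0.0717  0.058 ]
hub [ 0.5844 -0.0121  0.058 ] [ 0.1003 -0.0234  0.058 ]
ctip [ 0.6286 -0.0428  0.054 ] [ 0.1419 -0.0577  0.054 ]
c-- [ 0.4154 -0.1745  0.02  ] [-0.0815 -0.1713  0.02  ]
c+- [ 0.6462 -0.1532  0.02  ] [ 0.1503 -0.1691  0.02  ]
world ang mark -2.0957063969307588 pointer -0.5080926887202871 turn -1.5876137082104718 clamp -0.6887805431986288
[ 0.0917  0.0138 -0.0793] [ 0.1447  0.0144 -0.0796]
```

carry_out(targets=[[[0,0.0043,-0.0265],[0,0,0],0.045],[[0,0.0043,-0.0265],[0,0,0],0.045],[[0,0.0043,-0.0265],[0,0,0],0.045],[[0,0,0],[-0.123,0,0],0.045],[[0,0,0],[-0.123,0,0],0.045],[[0,0,0],[-0.123,0,0],0.045],[[0,0,0],[-0.123,0,0],0.045],[[0,0,0],[-0.123,0,0],0.045],[[0,0,0],[-0.123,0,0],0.045],[[0,0,0],[-0.123,0,0],0.045],[[0,0,0],[-0.123,0,0],0.045],[[0,0,0],[0,0,0],0.045]])

```text
clock: 7.6
eef_pos: [0.4959, -0.073, 0.1928]
orientation: [[-0.005, 0.483, 0.876], [-0.002, 0.876, -0.483], [-1.0, -0.004, -0.003]]
force: [0.9, -0.8, -0.8]
grip_width: 0.045
```

```bash
python3 - <<'E'
from h import *
q=np.load("q.npy"); o=monitor.get_obs(); print(inv(q,o["eef_pos"]),o["orientation"].round(3),o["joint_positions"].round(2))
print(go(q,[0,-.085,.048]),np.arctan2(*o["orientation"][[1,0],1]))
E
```

```text
[ 0.0071 -0.0767  0.1928] [[-0.005  0.483  0.876]
 [-0.002  0.876 -0.483]
 [-1.    -0.004 -0.003]] [ 0.61  0.51 -0.76  1.86  0.43  0.94  0.72]
[ 0.1448 -0.0103 -0.0009] 1.0670951157680049
```

carry_out(targets=[[[0.029,-0.005,0],[0,0,0],0.045],[[0.029,-0.005,0],[0,0,0],0.045],[[0.029,0,0],[0,0,0],0.045],[[0.029,0,0],[0,0,0],0.045],[[0.0285,0,0],[0,0,0],0.045],[[0,0,0],[0,0,0],0.045],[[0,0,0],[0,0,0],0.01],[[0,0,0],[0,0,0],0.0],[[0,0,0],[0,0,0],0.0],[[0,0,0],[0,0,0],0.0],[[0,0,0],[0,0,0],0.0]])

```text
clock: 8.52
eef_pos: [0.4928, -0.0827, 0.0505]
orientation: [[-0.0, 0.485, 0.875], [-0.005, 0.875, -0.485], [-1.0, -0.004, 0.002]]
force: [-3.4, -6.2, 4.5]
grip_width: 0.0162
```

carry_out(targets=[[[0,-0.003,0],[0,0,0],0],[[0,0,0],[0.06,0,0],0],[[0,0,0],[0.12,0,0],0],[[0,0,0],[0.12,0,0],0],[[0,0,0],[0.12,0,0],0],[[0,0,0],[0.12,0,0],0],[[0,0,0],[0.12,0,0],0],[[0,0,0],[0.12,0,0],0],[[0,0,0],[0,0,0],0]])

```text
clock: 9.27
eef_pos: [0.4909, -0.0849, 0.0504]
orientation: [[-0.001, 0.961, 0.277], [-0.003, 0.277, -0.961], [-1.0, -0.002, 0.003]]
force: [-2.5, -2.8, 6.7]
grip_width: 0.0134
```

carry_out(targets=[[[-0.002,0,0],[0.12,0,0],0],[[0,0,0],[0.12,0,0],0],[[0,0,0],[0.12,0,0],0],[[0,0,0],[0.12,0,0],0],[[0,0,0],[0.12,0,0],0],[[0,0,0],[0.12,0,0],0],[[0,0,0],[0.1,0,0],0],[[0,0,0],[0,0,0],0],[[0,0,0],[0,0,0],0]])

```text
clock: 10.02
eef_pos: [0.4894, -0.0846, 0.0505]
orientation: [[-0.004, 0.861, -0.509], [-0.002, -0.509, -0.861], [-1.0, -0.003, 0.004]]
force: [-3.0, -4.3, -5.2]
grip_width: 0.0132
```

```bash
python3 - <<'E'
from h import *
q=np.load("q.npy"); o=monitor.get_obs(); print(inv(q,o["eef_pos"]),o["force"],o["ft_torque"],np.arctan2(*o["orientation"][[1,0],1]),o["joint_positions"].round(2))
E
```

```text
[-0.0004 -0.0878  0.0505] [-3.04700587 -4.30970584 -5.23664847] [-1.16024855  0.51784237 -0.04660022] -0.5334577053909472 [ 0.22  0.64 -0.14  2.03  0.18  0.5  -0.58]
```

carry_out(targets=[[[0,0,0],[0,0,0],0.05],[[0,0,0],[0,0,0],0.05],[[0,0,0],[0,0,0],0.05],[[-0.035,0,0],[0,0,0],0.05],[[-0.035,0,0],[0,0,0],0.05],[[-0.035,0,0],[0,0,0],0.05],[[-0.035,0,0],[-0.12,0,0],0.05],[[0,0,0],[-0.124,0,0],0.05],[[0,0,0],[-0.124,0,0],0.05],[[0,0,0],[-0.124,0,0],0.05],[[0,0,0],[-0.124,0,0],0.05]])

```text
clock: 10.93
eef_pos: [0.4926, -0.0821, 0.1923]
orientation: [[0.003, 0.996, 0.09], [0.0, 0.09, -0.996], [-1.0, 0.003, -0.0]]
force: [-0.1, 0.5, 0.8]
grip_width: 0.0502
```

carry_out(targets=[[[0,0,0.035],[0,0,0],0],[[0,0,0.035],[0,0,0],0],[[0,0,0],[0,0,0],0],[[0,0,0],[0,0,0],0],[[0,0,0],[0,0,0],0]])

```text
clock: 11.35
eef_pos: [0.4978, -0.1516, 0.1916]
orientation: [[0.001, 0.997, 0.083], [0.001, 0.083, -0.997], [-1.0, 0.002, -0.001]]
force: [0.6, 0.5, 1.2]
grip_width: 0.0213
```

```bash
python3 - <<'E'
from h import *
q=np.load("q.npy"); o=monitor.get_obs(); print(inv(q,o["eef_pos"]),o["orientation"].round(3))
c=camera_info("wrist"); im=read_camera("wrist")[:,:,::-1]; cv2.imwrite("pics/w4.png",cv2.resize(im[0:300,180:580],None,fx=2,fy=2,interpolation=2)); np.save("w4.npy",c,allow_pickle=True)
E
```

```text
[ 0.0026 -0.1553  0.1916] [[ 0.001  0.997  0.083]
 [ 0.001  0.083 -0.997]
 [-1.     0.002 -0.001]]
```

View pics/w4.png

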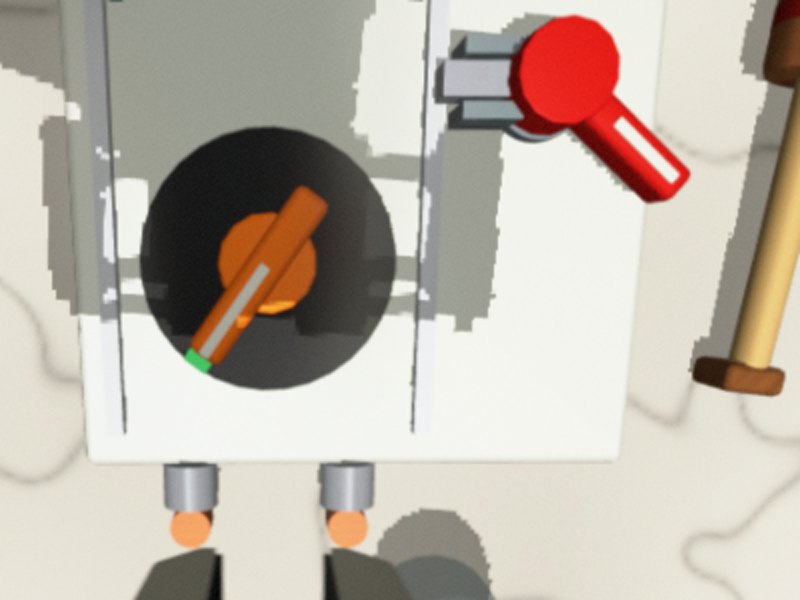

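Sharp view (2x crop): dial centre (268,258), green mark at (198,361), stripe (266,267)→(204,356), clamp hub (565,69), lever end (672,185).

```bash
python3 - <<'E'
from h import *
q=np.load("q.npy"); c=np.load("w4.npy",allow_pickle=True).item()
w={}
for n,p,z in(("dial",(268,258),.023),("green",(198,361),.023),("s1",(204,356),.058),("s0",(266,267),.058),("tail",(315,196),.058),("hub",(565,69),.058),("ctip",(671,186),.054),("c--",(91,460),.02),("c+-",(617,460),.02)):
    w[n]=plane(c,p[0]/2+179.75,p[1]/2-.25,z); print(n,inv(q,w[n]))
f=lambda a,b:(w[b]-w[a])[:2];A=lambda v:np.arctan2(v[1],v[0])
print("mark",A(f("dial","green")),"pointer",A(f("s0","s1")),A(f("tail","s1")),"clamp",A(f("hub","ctip"))-q[2])
ax=T(q,[0,-.085,0])[0]; print("mark about nominal axis",A((w["green"]-ax)[:2]))
print(go(q,[0,.105,.19]),go(q,[0,.105,.075]))
E
```

```text
dial [-0.0005 -0.0827  0.023 ]
green [-0.0297 -0.1243  0.023 ]
s1 [-0.0242 -0.1183  0.058 ]
s0 [-0.0011 -0.0861  0.058 ]
tail [ 0.0163 -0.0615  0.058 ]
hub [ 0.102  -0.0193  0.058 ]
ctip [ 0.1453 -0.057   0.054 ]
c-- [-0.0774 -0.1675  0.02  ]
c+- [ 0.1514 -0.1674  0.02  ]
mark -2.1000667051067596 pointer -2.110885664914131 -2.1085556332093685 clamp -0.7173786095553418
mark about nominal axis -2.1350994109223764
[ 0.0019 -0.0021 -0.2596] [ 0.1169 -0.0022 -0.2595]
```

Pointer is within 0.03 rad of the mark. Next, go behind the rib and push the guard home.

carry_out(targets=[[[0,-0.001,-0.0325],[0,0,0],0],[[0,-0.001,-0.0325],[0,0,0],0],[[0,0,-0.0325],[0,0,0],0],[[0,0,-0.0325],[0,0,0],0],[[0,0,-0.0325],[0,0,0],0],[[0,0,-0.0325],[0,0,0],0],[[0,0,-0.0325],[0,0,0],0],[[0,0,-0.0325],[0,0,0],0],[[0.035,0,0],[0,0,0],0],[[0.035,0,0],[0,0,0],0],[[0.03,0,0],[0,0,0],0],[[0.015,0,0],[0,0,0],0]])

```text
clock: 12.4
eef_pos: [0.4714, 0.108, 0.0737]
orientation: [[-0.004, 0.996, 0.087], [0.0, 0.087, -0.996], [-1.0, -0.004, -0.001]]
force: [-0.5, 0.1, 0.3]
grip_width: 0.0009
```

carry_out(targets=[[[0,0,0.01],[0,0,0],0],[[0,0,0.01],[0,0,0],0],[[0,0,0.01],[0,0,0],0],[[0,0,0.01],[0,0,0],0],[[0,0,0],[0,0,0],0]])

```text
clock: 12.82
eef_pos: [0.4782, 0.0636, 0.0773]
orientation: [[0.002, 0.997, 0.078], [-0.001, 0.078, -0.997], [-1.0, 0.002, 0.001]]
force: [-0.1, -0.8, 1.1]
grip_width: 0.0004
```

```bash
python3 - <<'E'
from h import *
q=np.load("q.npy"); o=monitor.get_obs(); print(inv(q,o["eef_pos"]),o["force"],o["orientation"].round(3)); print(go(q,[0,-.0715,.075]))
E
```

```text
[0.0007 0.0608 0.0773] [-0.11026584 -0.75888051  1.08534567] [[ 0.002  0.997  0.078]
 [-0.001  0.078 -0.997]
 [-1.     0.002  0.001]]
[ 2.500e-03 -1.000e-04  1.323e-01]
```

carry_out(targets=[[[0.001,0,0.012],[0,0,0],0],[[0,0,0.012],[0,0,0],0],[[0,0,0.012],[0,0,0],0],[[0,0,0.012],[0,0,0],0],[[0,0,0.012],[0,0,0],0],[[0,0,0.012],[0,0,0],0],[[0,0,0.012],[0,0,0],0],[[0,0,0.012],[0,0,0],0],[[0,0,0.012],[0,0,0],0],[[0,0,0.008],[0,0,0],0],[[0,0,0.006],[0,0,0],0],[[0,0,0],[0,0,0],0]])

```text
clock: 13.82
eef_pos: [0.4881, -0.057, 0.0758]
orientation: [[0.002, 0.997, 0.08], [-0.001, 0.08, -0.997], [-1.0, 0.002, 0.001]]
force: [-0.1, 0.9, -0.4]
grip_width: 0.0004
```

carry_out(targets=[[[0,0,0.005],[0,0,0],0],[[0,0,0.005],[0,0,0],0],[[0,0,0.003],[0,0,0],0],[[0,0,0],[0,0,0],0],[[0,0,0],[0,0,0],0]])

```text
clock: 14.23
eef_pos: [0.4883, -0.0679, 0.0752]
orientation: [[-0.0, 0.997, 0.083], [0.0, 0.083, -0.997], [-1.0, -0.0, -0.0]]
force: [0.6, 3.4, 2.3]
grip_width: 0.0005
```

```bash
python3 - <<'E'
from h import *
q=np.load("q.npy"); o=monitor.get_obs(); print(inv(q,o["eef_pos"]),o["force"],o["orientation"].round(3))
E
```

```text
[-0.     -0.0711  0.0752] [0.64640828 3.35575173 2.27518345] [[-0.     0.997  0.083]
 [ 0.     0.083 -0.997]
 [-1.    -0.    -0.   ]]
```

Push a bit more to confirm the end stop by force.

carry_out(targets=[[[0,0,0.004],[0,0,0],0],[[0,0,0.003],[0,0,0],0],[[0,0,0],[0,0,0],0],[[0,0,0],[0,0,0],0]])

```text
clock: 14.57
eef_pos: [0.4883, -0.0682, 0.0752]
orientation: [[-0.001, 0.996, 0.087], [0.008, 0.087, -0.996], [-1.0, -0.0, -0.009]]
force: [-1.9, 14.2, 4.0]
grip_width: 0.0006
```

```bash
python3 - <<'E'
from h import *
q=np.load("q.npy"); o=monitor.get_obs(); print(inv(q,o["eef_pos"]),o["force"]); 
c=camera_info("side"); im=read_camera("side")[:,:,::-1]; cv2.imwrite("pics/s5.png",cv2.resize(im[180:320,200:365],None,fx=3.5,fy=3.5,interpolation=2))
E
```

```text
[-0.0001 -0.0713  0.0752] [-1.9307469  14.15019317  3.95342903]
```

View pics/s5.png

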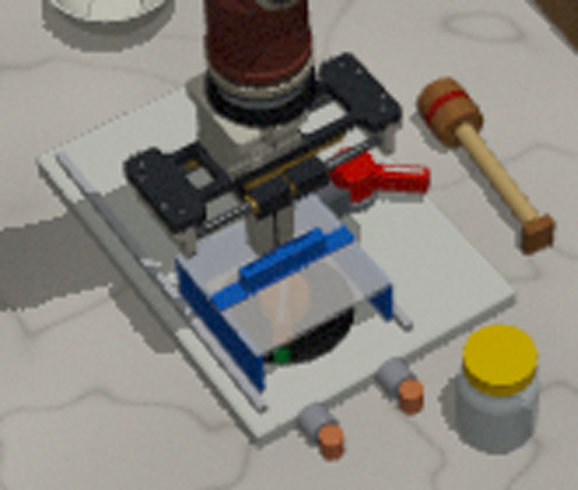

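The guard is home against its stop (14 N) and the pointer shows over the green mark at crop (282,352). Now over to the lever's other side.

carry_out(targets=[[[0,0,-0.01],[0,0,0],0],[[0,0,-0.01],[0,0,0],0],[[-0.035,0,0],[0,0,0],0],[[-0.035,0,0],[0,0,0],0],[[0,0.036,0.009],[0,0,0],0],[[0,0.037,0.009],[0,0,0],0],[[0,0.037,0.009],[0,0,0],0],[[0,0.037,0.009],[0,0,0],0],[[0,0,0],[0,0,0],0],[[0,0,0],[0,0,0],0]])

```text
clock: 15.45
eef_pos: [0.6372, -0.0807, 0.1436]
orientation: [[-0.002, 0.997, 0.08], [-0.002, 0.08, -0.997], [-1.0, -0.002, 0.001]]
force: [-0.2, 0.4, -1.0]
grip_width: 0.0002
```

```bash
python3 - <<'E'
from h import *
q=np.load("q.npy"); o=monitor.get_obs(); print(inv(q,o["eef_pos"]),o["orientation"].round(3)); print(go(q,[.147,-.097,.037]))
E
```

```text
[ 0.1473 -0.0961  0.1436] [[-0.002  0.997  0.08 ]
 [-0.002  0.08  -0.997]
 [-1.    -0.002  0.001]]
[ 1.066e-01 -1.000e-04  8.000e-04]
```

carry_out(targets=[[[0.027,0,0],[0,0,0],0],[[0.027,0,0],[0,0,0],0],[[0.027,0,0],[0,0,0],0],[[0.025,0,0],[0,0,0],0],[[0,0,0],[0,0,0],0],[[0,0,-0.01],[0,0,0],0],[[0,0,-0.01],[0,0,0],0],[[0,0,-0.01],[0,0,0],0],[[0,0,-0.01],[0,0,0],0],[[0,0,-0.01],[0,0,0],0],[[0,0,-0.01],[0,0,0],0],[[0,0,0],[0,0,0],0]])

```text
clock: 16.45
eef_pos: [0.6396, -0.0187, 0.0431]
orientation: [[0.017, 0.996, 0.082], [-0.001, 0.082, -0.997], [-1.0, 0.017, 0.002]]
force: [1.9, -2.2, 0.1]
grip_width: 0.0007
```

carry_out(targets=[[[0,-0.002,-0.007],[0,0,0],0],[[0,-0.002,-0.006],[0,0,0],0],[[0,-0.002,-0.006],[0,0,0],0],[[0,0,-0.005],[0,0,0],0],[[0,0,0],[0,0,0],0],[[0,0,0],[0,0,0],0]])

```text
clock: 16.95
eef_pos: [0.6295, -0.0, 0.0427]
orientation: [[0.013, 0.997, 0.081], [-0.006, 0.081, -0.997], [-1.0, 0.013, 0.007]]
force: [6.4, -6.7, -1.7]
grip_width: 0.0004
```

carry_out(targets=[[[0,0,-0.003],[0,0,0],0],[[0,0,-0.003],[0,0,0],0],[[0,0,0],[0,0,0],0],[[0,0,0],[0,0,0],0]])

```text
clock: 17.28
eef_pos: [0.6294, 0.0004, 0.0426]
orientation: [[0.013, 0.997, 0.078], [-0.013, 0.078, -0.997], [-1.0, 0.012, 0.014]]
force: [6.9, -12.9, -0.3]
grip_width: 0.0005
```

```bash
python3 - <<'E'
from h import *
q=np.load("q.npy"); o=monitor.get_obs(); print(inv(q,o["eef_pos"]),o["force"],o["orientation"].round(3))
E
```

```text
[ 0.1462 -0.0146  0.0426] [  6.8723896  -12.87547216  -0.28920982] [[ 0.013  0.997  0.078]
 [-0.013  0.078 -0.997]
 [-1.     0.012  0.014]]
```

carry_out(targets=[[[0,0,0.015],[0,0,0],0],[[0,0,0.015],[0,0,0],0],[[-0.035,0,0],[0,0,0],0],[[-0.035,0,0],[0,0,0],0],[[-0.035,0,0],[0,0,0],0],[[-0.035,0,0],[0,0,0],0],[[-0.02,-0.025,0.03],[0,0,0],0],[[0,-0.025,0.03],[0,0,0],0],[[0,-0.025,0.03],[0,0,0],0],[[0,-0.025,0.03],[0,0,0],0],[[0,0,0],[0,0,0],0],[[0,0,0],[0,0,0],0]])

```text
clock: 18.28
eef_pos: [0.5357, -0.1481, 0.1993]
orientation: [[0.0, 0.997, 0.077], [-0.001, 0.077, -0.997], [-1.0, 0.0, 0.001]]
force: [0.1, 0.4, -0.2]
grip_width: 0.0005
```

carry_out(targets=[[[0,0,0],[0,0,0],0],[[0,0,0],[0,0,0],0],[[0,0,0],[0,0,0],0]])

```text
clock: 18.53
eef_pos: [0.538, -0.1437, 0.1985]
orientation: [[0.001, 0.996, 0.086], [0.001, 0.086, -0.996], [-1.0, 0.001, -0.001]]
force: [-0.6, 1.2, -0.5]
grip_width: 0.0004
```

```bash
python3 - <<'E'
from h import *
o=monitor.get_obs(); print(o["eef_pos"],o["force"],abs(o["qvel"]).max())
c=camera_info("wrist"); im=read_camera("wrist")[:,:,::-1]; cv2.imwrite("pics/w6.png",cv2.resize(im[0:300,120:520],None,fx=2,fy=2,interpolation=2)); np.save("w6.npy",c,allow_pickle=True)
E
```

```text
[ 0.53804987 -0.14370435  0.19850292] [-0.63294664  1.17533245 -0.50683683] 0.009191483906848484
```

View pics/w6.png

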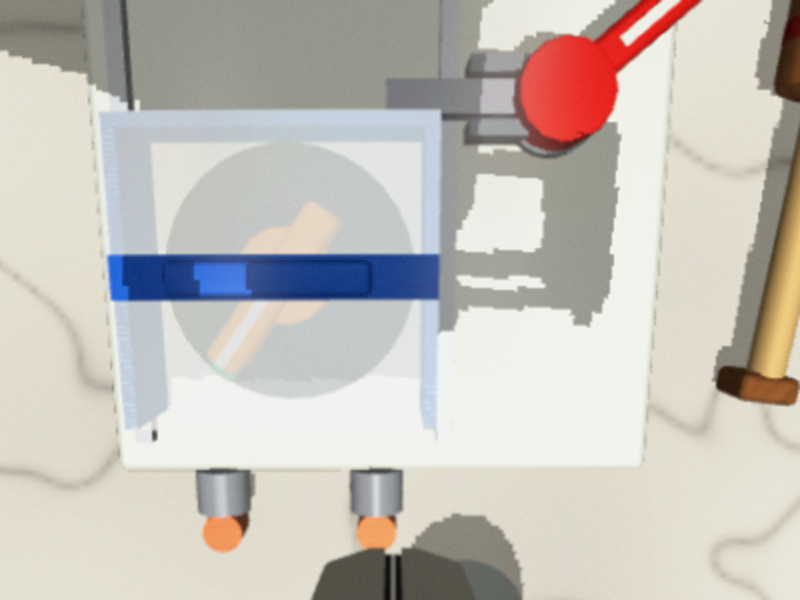

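The guard covers the knob, the bolt is out behind it (crop (387–440,95)), and the pointer (215,365) still meets the green mark (222,372). I'll check the lever angle and hand in.

```bash
python3 - <<'E'
from h import *
from workcell import sign_off
q=np.load("q.npy"); c=np.load("w6.npy",allow_pickle=True).item()
g=lambda x,y,z:inv(q,plane(c,x/2+119.75,y/2-.25,z))
h=g(568,88,.058);t=g(652,22,.054);print("clamp val",.7-np.arctan2(t[1]-h[1],t[0]-h[0]))
print("rib y",g(270,257,.089)[1]-.006, "wing",np.subtract(g(217,366,.058),g(322,213,.058)))
w=np.subtract(g(217,366,.058),g(322,213,.058));print("knob",np.arctan2(w[0],-w[1]))
o=monitor.get_obs();print(o["clock"],o["force"]); print(sign_off())
E
```

```text
clamp val 0.04249872897097717
rib y -0.08420000000000001 wing [-0.0412 -0.0561  0.    ]
knob -0.6334439766218892
18.5833 [-0.56480919  0.04095712  0.17350159]
the job is handed in; nothing more can be done
None
```

The job is handed in, at about 18.6 s of the 72 s allowed. The hand-in reports no verdict, but my last checks all agreed with the required end state:

- **Clamp:** I swung the red lever to its free stop, where the force rose to 15 N with no further motion. At the end I swung it back, and it measured about 0.04 rad from its locked stop (limit 0.15).
- **Knob:** I pinched the knob with the guard still parked and turned it by about -1.59 rad. The pointer measured 0.01–0.03 rad from the green mark before covering. After covering it was at about -0.63 rad, against about -0.61 to -0.65 rad for the mark.
- **Guard:** I pushed the guard home by its rib until it met the end stop at 14 N. The rib centre then measured y = -0.084 against a nominal -0.085, and the bolt was visible behind the guard.
- **Arm:** It was clear of everything at the end, with no contact force beyond noise.
- **Bystanders:** I did not measure them at the end. No path came near one, and the jar and wand had not visibly moved in the pictures.

The fixed cameras gave deck corner positions about 1 cm apart at first. A joint fit and the wrist views brought that down to roughly 3 mm.

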